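# Hook the balancer onto the air driver's hanger

### The arm

A 7-joint arm with a two-finger parallel gripper is mounted at the origin on the work surface; the furniture and walls round the work are solid. World frame = base frame: x ahead of the robot, y to its left, z up, the work surface at z = 0. Lengths are in mm, angles in rad, forces in N, time in s.
With the tool pointing down it reaches from about 400 to 875 mm from the base axis. Payload 4.4 kg.
Tool frame: the origin (TCP) lies at the very end of the fingers, on their centre line; the grasp point (between the pads) lies 19 mm behind it; z points along the fingers, y is the line along which they close (so a half turn about z gives the same grasp; the last joint's range is limited). The gripper opens to 85 mm and grips with 20 to 120 N. Pads are 22 mm wide; open, the fingers measure 114 mm over their backs; the gripper's body (76 mm by 85 mm) begins 54 mm behind the grasp point. The pads swing forward as they close: fully open they stand 13 mm farther back than shut.
Start: joints at [1.099, 0.628, 0.038, 1.517, -0.027, 0.996, -0.02], TCP at [256.618, -597.214, 231.313] pointing down, gripper open.
Joint ranges: [-3.06, 3.06], [-0.37, 2.12], [-1.25, 1.32], [0.18, 2.47], [-1.1, 4.24], [0.23, 1.98], [-2.94, 2.94]. Speed limits (rad/s): [2.57, 2.57, 3.14, 3.14, 3.14, 3.14, 3.14].

### API

Orientations are given as [roll, pitch, yaw] about the fixed x, y, z axes, in that order (R = Rz(yaw) Ry(pitch) Rx(roll)).
In Python, from cell import read_state, get_image, camera_info, finish_job gives the robot as it stands.
- The arm moves only by the tool play_rows, never from a script. Its argument "deltas" is one flat list of numbers, 7 for each row, row after row: the shift along the tool's x, y, z in mm, then the turn, a rotation vector about the tool's x, y, z in rad, then the opening, from 0 (shut) to 1 (fully open). In form: [dx, dy, dz, ax, ay, az, grip, dx, dy, dz, ax, ay, az, grip, ...]. A call has 1 to 10 rows; each row is the pose to reach, as a shift and turn from the pose commanded when the call began, along the tool's axes at that moment; what a row does not reach only later rows make up. A row lasts 1/8 s, in which the tool goes at most 62.5 mm and 10.7 degrees, less where a joint would pass 70% of its speed; a pose out of reach is approached as far as the arm can. A call with a gripper value outside its range is refused whole. The fingers move at their own pace and stop on an object; the grip force is fixed at half the most. Time passes only in rows, so rows that repeat a pose let the fingers close. It gives the time, the measured TCP pose, the force, the opening and the grip force at its end, in the units of the state.
- read_state(): the state, without advancing time (a new reading comes with each control period).
- get_image(name): name is "scene" or "top" or "wrist"; returns the picture (480x640x3 uint8, red, green, blue); there is no depth.
- camera_info(name): a dict with "fx", "fy", "cx", "cy" (pixels), "T" (4x4, takes a point from camera to world coordinates). Camera axes: x right, y down, z forward; pixel columns grow to the right and rows downward; lengths in mm; the calibration is good to about 2 mm. A picture is of the moment at which its call begins: read the wrist's pose just before it. camera_info takes no time and is no camera call; for the wrist camera it gives the pose at the moment of the call.
- finish_job(): hands the job in; it is judged then, once.
The state is a dict: "clock": time; "qpos": joint angles; "qd": joint speeds; "tau": joint torques, N m; "eef_pos": TCP position; "tool_rot": TCP orientation; "force": force on the tool from outside, world axes, zero at the start; "torque": the same for the moment, N m; "width": finger opening in mm; "gripper_force": force on a finger pad.
Only numpy, scipy, OpenCV 4.12 (cv2) and the standard library are available. Lean on these libraries where they do the work, as an engineer would, in place of code of your own. Each camera call takes 0.05 s, during which the arm holds its last target. There are 200 camera calls.

### The job

Draw the balancer's sprung hook down by its black grip, bring it along its rails under the bar of the bail on the air driver, and ease it up until the hook has caught the bar and the driver carries the spring's pull; then let go. Be gentle: do not bang or shove the bail, never let the hook fly up on its spring, do not shift, tip or lift the driver in its cradle, and leave the other things on the bench alone.

Things in the scene. Friction and masses are not known exactly. Their poses are not given: they have to be found in the camera images.
- stand: Balancer stand, fixed: grey foot plate 110 x 360 mm, two aluminium posts 350 mm tall with two steel rails between them along its y axis. Origin: on the bench at the middle of the stand, under the rails; its -x faces the robot, y runs along the rails, z up.
- trolley (a joint): Position (m) of the trolley with the reel along the rails, 0 to 0.22, growing toward the stand's +y. It carries the hook, rolls freely but for about 1 N of friction, and stays where it is left.
- hook (a joint): How far (m) the hook is drawn down: 0 = fully up (retracted), limit 0.115. The reel's spring pulls it up with about 3.7 N at 0 and 5.7 N at 0.09; let loose while drawn down it shoots up: 0.25 m/s within 4 mm. The hook travels straight up and down on the trolley and does not turn.
- hook_bowl (a point): Lowest point of the inside of the hook's bowl (186 mm above the bench when retracted); axes as the stand's. The hook is a J of 8 mm round steel in the y-z plane: its shank's centre line rises 10.5 mm to the -y side of this point, its upturned tip 10.5 mm to the +y side; the underside is 8 mm below. The shank is bare up to 58 mm above; over it an arm runs back (+x) to the trolley.
- hook_tip (a point): Top of the hook's short upturned tip, 10.5 mm to the +y side of and 20 mm above hook_bowl. The throat between tip and shank is 13 mm wide and open at the top: pass the tip under the bail's bar moving toward +y, until the bar stands over the throat, then let the hook rise.
- hook_grip (a point): Middle of the black square grip post above the shank, 10.5 mm to the -y side of and 115 mm above hook_bowl. The post is 24 x 24 mm (sides along the stand's x and y), 46 mm tall, and stands on a round flange 52 mm across whose top is 26 mm below this point. Free from above; the trolley's front is 125 mm behind it (+x).
- cradle: Aluminium cradle plate 84 x 250 x 8 mm, fixed in front of the stand and parallel to it, with grey plastic cheeks that hold the driver's clamp. Origin: middle of its underside. The driver's clamp lies at its middle.
- driver: Straight air screwdriver, 42 x 248 x 45 mm, about 0.95 kg with its steel clamp and bail, loose in the cradle (1 to 2 mm of play; a hard push at the bar can tip it), along the rails, bit to +y. The bail is an upside-down U of 8 mm round steel over the clamp: two legs 52 mm apart in x, joined by a level bar along x. Origin: middle of its underside, 13 mm over the bench (a steel foot plate is under it); axes as the stand's.
- hanger_top (a point): Middle of the hanger on the driver's clamp, 62 mm above the driver's underside, level with the top of the 64 x 18 mm sliding block that bears the bail; only the bail stands higher. Block and bail are clamped tight at a setting that differs each time and is not measured (feel for it or look): the bar's centre is 50 to 64 mm above this point and anywhere from -28 to +28 mm in y.
- grease_tin: Bystander: dark green round tin 70 mm across, 44 mm tall. Origin: middle of underside.
- bearing: Bystander: ball bearing 35 mm across, 11 mm tall. Origin: middle of underside.
- clevis_arm: Bystander: grey cast arm 35 x 56 x 9 mm with two holes. Origin: middle of underside.
- pliers: Bystander: pliers with red handles, 196 mm long. Origin: middle of underside.
- screwdriver: Bystander: screwdriver with black and yellow handle, 213 mm long. Origin: middle of underside.
- shaft: Bystander: turned steel shaft, 12 mm thick, 141 mm long, lying between cradle and stand. Origin: middle of underside.
Mind the look-alikes: they are no part of the job. There is more than one size of the driver; the one meant has the size given above.

How it is judged:
By the outcome, as a careful person would: the job done as asked, in the order asked, and still so for the second after the job is handed in, with the robot touching nothing.
It also fails if it takes over 43 s, if anything falls off the work surface, if the arm or the gripper's body presses on something with over 40 N, if the wrist force passes 120 N, or if a joint passes its speed limit or range.

## Working session

There is one attempt and no reset: what is moved stays moved. The work goes in short steps, Python scripts to look and compute and a tool call to move; the robot and the scene stay as the last step left them, time stands still between calls to the robot, and variables do not carry over. Pictures are saved under pics/ and viewed, at most 10 in all, crops included, and the job is handed in when it is done.

Besides the shell and the picture viewer there is one more tool, called by a JSON object that holds its "op" and its "data", one argument or row to a line. play_rows: Moves the arm, as the interface text tells. Its arguments: {"type":"object","properties":{"deltas":{"type":"array"}},"required":["deltas"]}

```bash
mkdir -p pics; ls
python3 - <<'E'
from cell import *
import cv2,numpy as np
np.set_printoptions(precision=4,suppress=True)
s=read_state();print(s)
for n in("scene","top"):
    im=get_image(n);cv2.imwrite(f"pics/{n}0.png",im[:,:,::-1]);c=camera_info(n);print(n,c)
E
```

```text
pics
{'clock': 0.0, 'qpos': array([ 1.0992,  0.6294,  0.0384,  1.5184, -0.027 ,  0.9963, -0.02  ]), 'qd': array([ 0.0009, -0.0007, -0.0003,  0.0008, -0.001 ,  0.0008,  0.0009]), 'tau': array([ -0.0002, -56.34  ,   1.2259, -19.344 ,   0.0109,   0.0105,
        -0.    ]), 'eef_pos': array([ 256.3737, -596.624 ,  230.362 ]), 'tool_rot': array([-3.1397,  0.    ,  0.4058]), 'force': array([ 0.3568, -0.3047, -0.6664]), 'torque': array([ 0.0265, -0.0151, -0.0042]), 'gripper_force': 0.0, 'width': 85.06212363689514}
scene {'fx': 593.8356657644365, 'fy': 593.8356657644365, 'cx': 322.6610484786382, 'cy': 238.5198701254545, 'T': array([[ -0.8354,  -0.3616,   0.4141, -14.8904],
       [ -0.5497,   0.5577,  -0.6219, 855.548 ],
       [ -0.0061,  -0.7471,  -0.6646, 976.1198],
       [  0.    ,   0.    ,   0.    ,   1.    ]])}
top {'fx': 506.8368289526859, 'fy': 506.8368289526859, 'cx': 313.6201662909341, 'cy': 243.75112226298336, 'T': array([[   0.0131,   -0.9927,    0.1195,  346.9323],
       [  -0.9998,   -0.0111,    0.0171,  117.6181],
       [  -0.0157,   -0.1197,   -0.9927, 1223.8691],
       [   0.    ,    0.    ,    0.    ,    1.    ]])}
```

View pics/scene0.png

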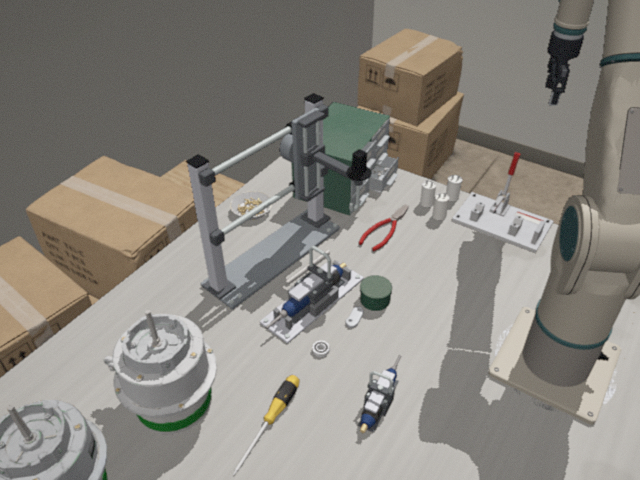

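View pics/top0.png

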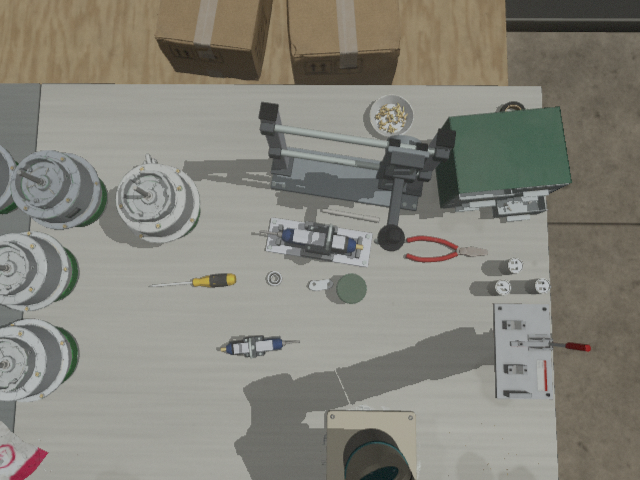

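Run:
```python
import cv2,numpy as np
t=cv2.imread("pics/top0.png");s=cv2.imread("pics/scene0.png")
a=cv2.resize(t[195:285,250:420],(800,424),interpolation=cv2.INTER_CUBIC)
cv2.imwrite("pics/c_top.png",a)
b=cv2.resize(s[140:340,250:400],(450,600),interpolation=cv2.INTER_CUBIC)
c=cv2.resize(s[235:315,290:350],(345,460),interpolation=cv2.INTER_CUBIC)
o=np.zeros((600,795,3),np.uint8);o[:,:450]=b;o[:460,450:]=c
cv2.imwrite("pics/c_scene.png",o)
```

```text
(no output)
```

View pics/c_top.png

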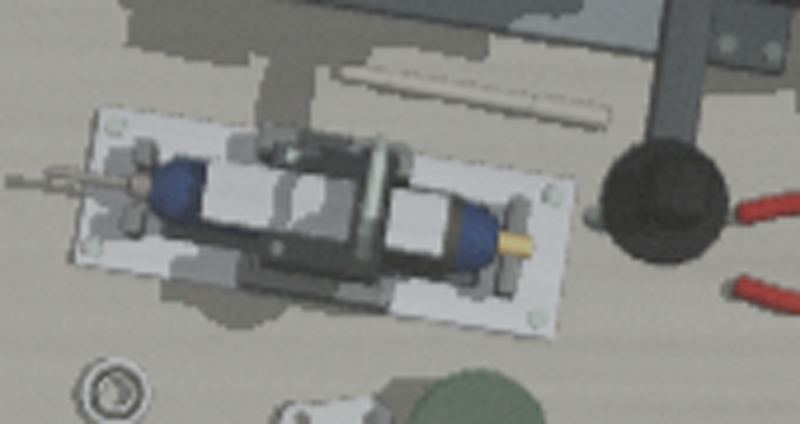

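View pics/c_scene.png

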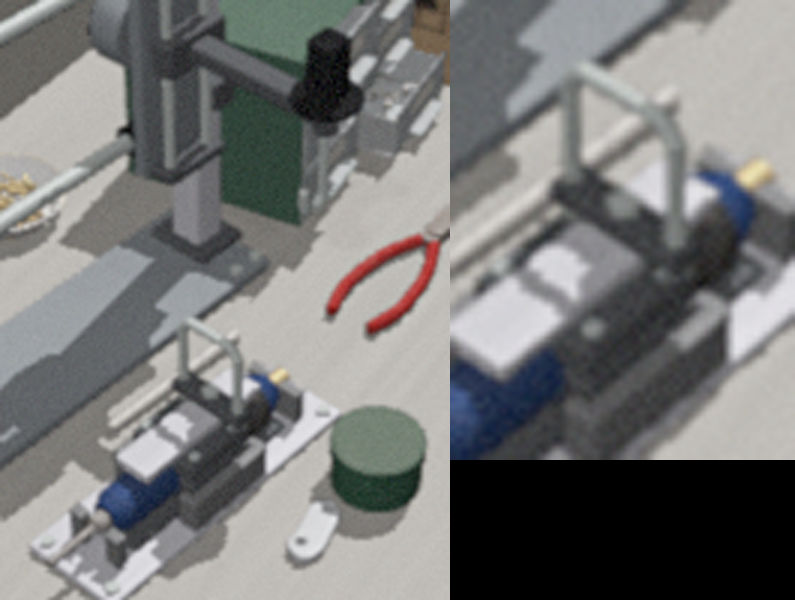

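```bash
cat > h.py <<'E'
from cell import *
import numpy as np,cv2
np.set_printoptions(precision=2,suppress=True)
def ray(n,p,c=None):
    c=c or camera_info(n);T=c["T"];d=T[:3,:3]@[(p[0]-c["cx"])/c["fx"],(p[1]-c["cy"])/c["fy"],1]
    return T[:3,3],d/np.linalg.norm(d)
def onz(n,p,z,c=None):
    o,d=ray(n,p,c);return o+d*(z-o[2])/d[2]
def tri(rs):
    A=sum(np.eye(3)-np.outer(d,d) for o,d in rs);b=sum((np.eye(3)-np.outer(d,d))@o for o,d in rs)
    x=np.linalg.solve(A,b);return x,[np.linalg.norm(np.cross(x-o,d)) for o,d in rs]
E
python3 - <<'E'
from h import *
tp=lambda x,y:(250+x/4.706,195+y/4.711)
sp=lambda x,y:(290+(x-450)/5.75,235+y/5.75)
sb=lambda x,y:(250+x/3,140+y/3)
C=np.array([onz("top",tp(*p),8) for p in[(98,107),(577,180),(553,338),(73,262)]]);print(C,C.mean(0))
for a,b in((0,1),(3,2),(3,0),(2,1)):
    v=C[a]-C[b];print(np.linalg.norm(v),np.arctan2(-v[0],v[1]) if b in(1,2) and a in (0,3) else np.arctan2(v[1],v[0]))
print("bar",tri([ray("top",tp(380,142)),ray("scene",sp(580,68))]),tri([ray("top",tp(369,262)),ray("scene",sp(672,130))]))
print("bar mid",tri([ray("top",tp(375,203)),ray("scene",sp(627,97))]))
print("flange",tri([ray("top",tp(665,201)),ray("scene",sb(327,96))]),onz("top",tp(665,201),275),onz("scene",sb(330,40),324))
E
```

```text
[[555.98 243.67   8.  ]
 [520.58  -3.7    8.  ]
 [439.18   8.58   8.  ]
 [475.29 254.65   8.  ]] [497.76 125.8    8.  ]
249.89176782718837 -0.14216883925346308
248.70884273915513 -0.14571719462763583
81.43724622514128 3.0063294226375814
82.32016079941364 2.991866401019859
bar (array([517.69,  98.53, 130.32]), [np.float64(2.4556600465542724), np.float64(2.4556600465543235)]) (array([466.56, 105.58, 129.97]), [np.float64(2.908328204389516), np.float64(2.9083282043895577)])
bar mid (array([491.53, 101.87, 131.07]), [np.float64(0.2924771516599593), np.float64(0.29247715166002425)])
flange (array([473.94, -12.87, 272.81]), [np.float64(0.7786009254119841), np.float64(0.7786009254119264)]) [474.35 -12.22 275.  ] [468.38  -5.41 324.  ]
```

{"op": "play_rows", "data": {
  "deltas": [0, 0, -50, 0, 0, 0, 1, 0, 0, -100, 0, 0, 0, 1, 40, -42, -150, 0, 0, 0.05, 1, 80, -84, -170, 0, 0, 0.12, 1, 120, -126, -170, 0, 0, 0.2, 1, 160, -168, -170, 0, 0, 0.28, 1, 200, -210, -170, 0, 0, 0.36, 1, 240, -252, -170, 0, 0, 0.44, 1, 280, -294, -170, 0, 0, 0.5, 1, 320, -336, -170, 0, 0, 0.55, 1]
}}

```text
clock: 1.35
eef_pos: [418.2, -160.3, 401.2]
tool_rot: [3.142, -0.0, -0.146]
force: [0.7, -0.5, -1.1]
width: 85.1
gripper_force: 0.0
```

{"op": "play_rows", "data": {
  "deltas": [12, -50, 0, 0, 0, 0.002, 1, 23, -105, 10, 0, 0, 0.002, 1, 34, -154, 10, 0, 0, 0.002, 1, 34, -154, 10, 0, 0, 0.002, 1, 34, -154, 10, 0, 0, 0.002, 1]
}}

```text
clock: 1.98
eef_pos: [473.4, -15.4, 391.0]
tool_rot: [3.141, 0.001, -0.147]
force: [-0.1, -0.6, 0.2]
width: 85.2
gripper_force: 0.0
```

Run:
```python
from h import *
s=read_state();print(s['eef_pos'],s['tool_rot'],s['force']);c=camera_info("wrist");print(c)
im=get_image("wrist");cv2.imwrite("pics/w1.png",im[:,:,::-1]);np.save("w1.npy",c["T"])
```

```text
[473.39 -15.39 390.97] [ 3.14  0.   -0.15] [-0.06 -0.61  0.19]
{'fx': 415.27814818004236, 'fy': 415.27814818004236, 'cx': 321.479317510252, 'cy': 239.79960413577004, 'T': array([[ -0.15,  -0.95,  -0.27, 541.17],
       [ -0.99,   0.14,   0.04, -25.53],
       [  0.  ,   0.27,  -0.96, 532.93],
       [  0.  ,   0.  ,   0.  ,   1.  ]])}
```

View pics/w1.png

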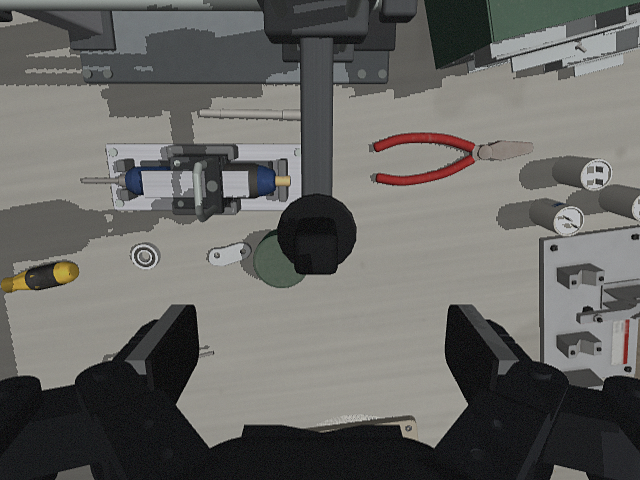

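Run:
```python
from h import *
c=camera_info("wrist");c["T"]=np.load("w1.npy")
print("flange",onz("wrist",(316.5,231),275,c),"posttop",onz("wrist",(317,255),324,c))
tp=lambda x,y:(250+x/4.706,195+y/4.711);sp=lambda x,y:(290+(x-450)/5.75,235+y/5.75)
print(tri([ray("top",tp(375,203)),ray("scene",sp(627,97)),ray("wrist",(200,189),c)]),onz("wrist",(200,189),131,c))
im=cv2.imread("pics/w1.png")
a=cv2.resize(im[130:290,90:380],(800,441),interpolation=cv2.INTER_CUBIC);cv2.imwrite("pics/w1c.png",a)
```

```text
flange [476.22 -13.16 275.  ] posttop [475.59 -13.82 324.  ]
(array([494.37, 100.52, 127.35]), [np.float64(2.8348779708451013), np.float64(1.6130886252024597), np.float64(3.3322980733413257)]) [498.11  99.4  131.  ]
```

View pics/w1c.png

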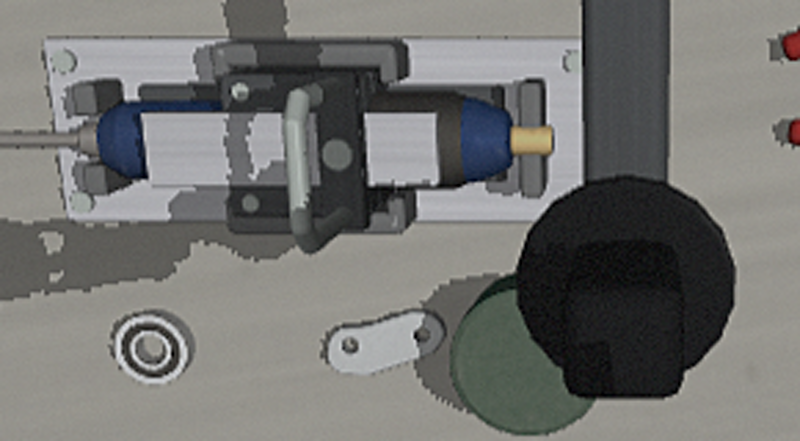

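{"op": "play_rows", "data": {
  "deltas": [2, -2, 35, 0, 0, 0.003, 1, 2, -2, 70, 0, 0, 0.003, 1, 2, -2, 95, 0, 0, 0.003, 1, 2, -2, 107, 0, 0, 0.003, 1, 2, -2, 107, 0, 0, 0.003, 1, 2, -2, 107, 0, 0, 0.003, 0.5, 2, -2, 107, 0, 0, 0.003, 0.2, 2, -2, 107, 0, 0, 0.003, 0, 2, -2, 107, 0, 0, 0.003, 0, 2, -2, 107, 0, 0, 0.003, 0]
}}

```text
clock: 3.28
eef_pos: [476.3, -12.9, 284.8]
tool_rot: [-3.142, -0.001, -0.149]
force: [-0.9, 0.1, 4.5]
width: 23.4
gripper_force: 61.4
```

{"op": "play_rows", "data": {
  "deltas": [0, 0, 3, 0, 0, 0, 0, 0, 0, 9, 0, 0, 0, 0, 0, 0, 19, 0, 0, 0, 0, 0, 0, 31, 0, 0, 0, 0, 0, 0, 43, 0, 0, 0, 0, 0, 0, 55, 0, 0, 0, 0, 0, 0, 67, 0, 0, 0, 0, 0, 0, 78, 0, 0, 0, 0, 0, 0, 86, 0, 0, 0, 0, 0, 0, 91, 0, 0, 0, 0]
}}

```text
clock: 4.53
eef_pos: [476.3, -12.9, 192.8]
tool_rot: [-3.141, -0.0, -0.149]
force: [-0.1, 0.4, 5.9]
width: 23.2
gripper_force: 61.5
```

{"op": "play_rows", "data": {
  "deltas": [0, -3, 0, 0, 0, 0, 0, 0, -9, 0, 0, 0, 0, 0, 0, -19, 0, 0, 0, 0, 0, 0, -31, 0, 0, 0, 0, 0, 0, -43, 0, 0, 0, 0, 0, 0, -53, 0, 0, 0, 0, 0, 0, -60, 0, 0, 0, 0, 0, 0, -64, 0, 0, 0, 0, 0, 0, -65, 0, 0, 0, 0, 0, 0, -65, 0, 0, 0, 0, 0]
}}

```text
clock: 5.78
eef_pos: [485.9, 51.6, 193.3]
tool_rot: [-3.141, -0.0, -0.149]
force: [-0.3, -0.1, 4.4]
width: 23.0
gripper_force: 61.7
```

Run:
```python
from h import *
s=read_state();print(s['eef_pos'],s['tool_rot'],s['force'])
a=get_image("scene")[:,:,::-1];cv2.imwrite("pics/s2.png",a)
o=cv2.resize(a[200:320,270:390],(600,600),interpolation=cv2.INTER_CUBIC);cv2.imwrite("pics/s2c.png",o)
```

```text
[485.9   51.63 193.33] [-3.14 -0.   -0.15] [-0.33 -0.06  4.44]
```

View pics/s2c.png

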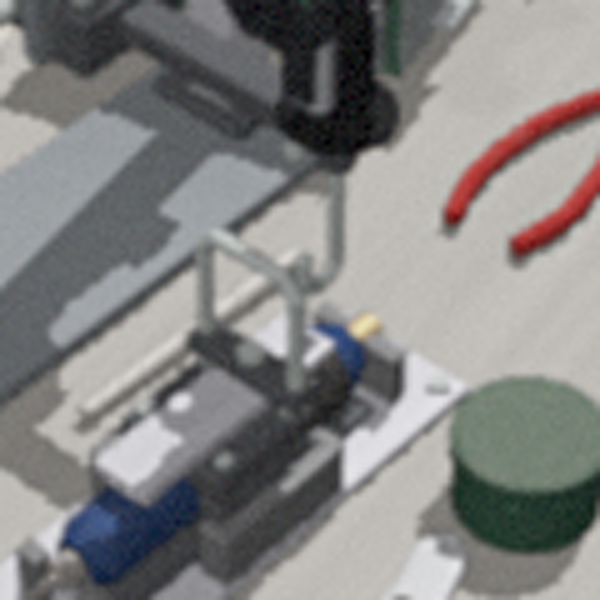

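Run:
```python
from h import *
xs=np.array([.9897,-.1435,0]);ys=np.array([.1435,.9897,0])
def onx(p,x):
    o,d=ray("scene",p);q=o+d*(x-o@xs)/(d@xs);return q@ys,q[2]
f=lambda x,y:(270+x/5,200+y/5)
for n,p in dict(shank=(337,215),bowlout=(318,290),bar=(252,253)).items(): print(n,onx(f(*p),471.8))
s=read_state();print(s['eef_pos']@xs,s['eef_pos']@ys)
c=camera_info("wrist");im=get_image("wrist");np.save("w2.npy",c["T"])
cv2.imwrite("pics/w2.png",im[:,:,::-1])
```

```text
shank (np.float64(118.29102842789231), np.float64(120.05325418957625))
bowlout (np.float64(130.45473458540144), np.float64(84.27756219176331))
bar (np.float64(172.9774713501452), np.float64(135.8962520332218))
473.492838672991 120.78014499998427
```

View pics/w2.png

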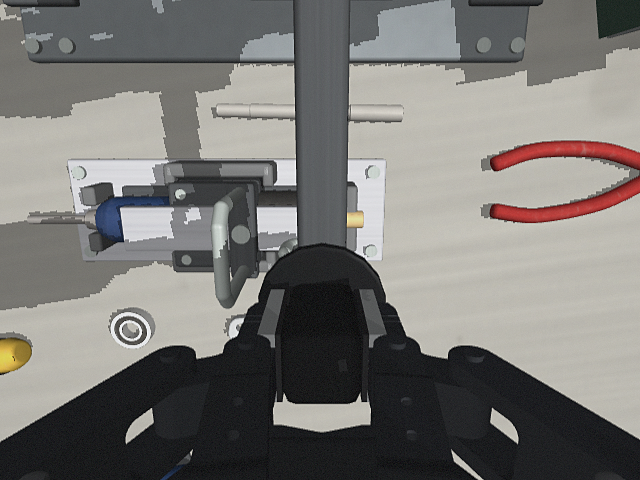

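Run:
```python
from h import *
xs=np.array([.9897,-.1435,0]);ys=np.array([.1435,.9897,0])
c=camera_info("wrist");c["T"]=np.load("w2.npy")
for n,p,z in(("tip",(288,246),114),("barA",(219,245),131),("barB",(219,245),136),("bar hi",(222,210),131),("bar lo",(218,280),131),("flange",(320,282),183)):
    q=onz("wrist",p,z,c);print(n,q@xs,q@ys)
c2=camera_info("wrist");c2["T"]=np.load("w1.npy")
q=tri([ray("wrist",(198.5,188),c2),ray("wrist",(219,245),c)]);print(q,q[0]@ys)
g=cv2.imread("pics/w2.png");cv2.imwrite("pics/w2c.png",cv2.resize(g[170:320,190:390],(800,600),interpolation=cv2.INTER_CUBIC))
```

```text
tip 476.9460629893647 138.9749640572479
barA 482.6334007048185 172.87510189753834
barB 484.0818704656673 171.58543691220078
bar hi 500.87078894274725 170.08379895198118
bar lo 463.51489631596917 174.7510475487689
flange 482.4143959180484 120.95812508394697
(array([496.88, 108.1 , 108.5 ]), [np.float64(0.39322392533147943), np.float64(0.39322392533146294)]) 178.2849409308014
```

View pics/w2c.png

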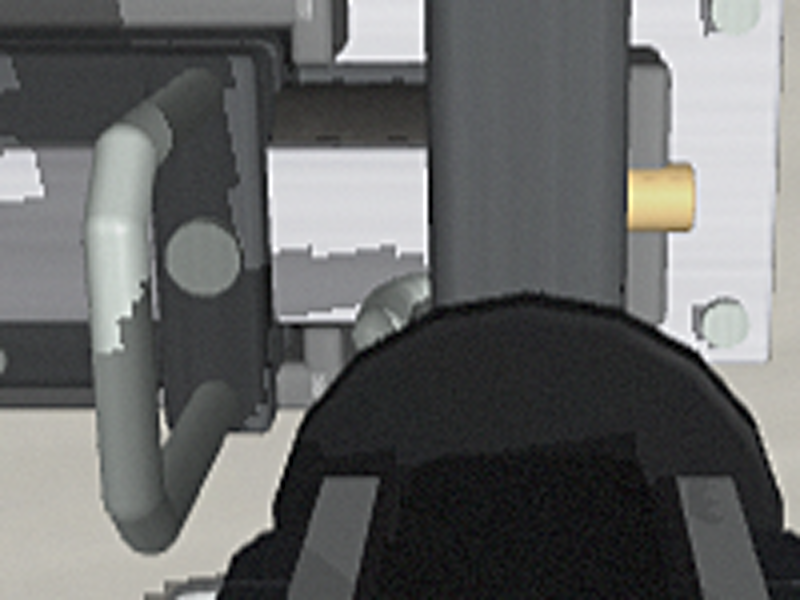

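{"op": "play_rows", "data": {
  "deltas": [0, -2, 1, 0, 0, 0, 0, 0, -7, 1, 0, 0, 0, 0, 0, -13, 1, 0, 0, 0, 0, 0, -19, 1, 0, 0, 0, 0, 0, -25, 1, 0, 0, 0, 0, 0, -31, 1, 0, 0, 0, 0, 0, -36, 1, 0, 0, 0, 0, 0, -39, 1, 0, 0, 0, 0, 0, -40, 1, 0, 0, 0, 0, 0, -40, 1, 0, 0, 0, 0]
}}

```text
clock: 7.12
eef_pos: [491.8, 91.1, 192.3]
tool_rot: [-3.141, -0.0, -0.149]
force: [-1.1, 1.1, 5.9]
width: 23.3
gripper_force: 61.7
```

Run:
```python
from h import *
s=read_state();print(s['eef_pos'],s['tool_rot'],s['force'],s['torque'])
a=get_image("scene")[:,:,::-1];cv2.imwrite("pics/s3.png",a)
cv2.imwrite("pics/s3c.png",cv2.resize(a[220:310,280:380],(660,594),interpolation=cv2.INTER_CUBIC))
```

```text
[491.79  91.11 192.32] [-3.14 -0.   -0.15] [-1.09  1.06  5.93] [-0.04  0.07 -0.01]
```

View pics/s3c.png

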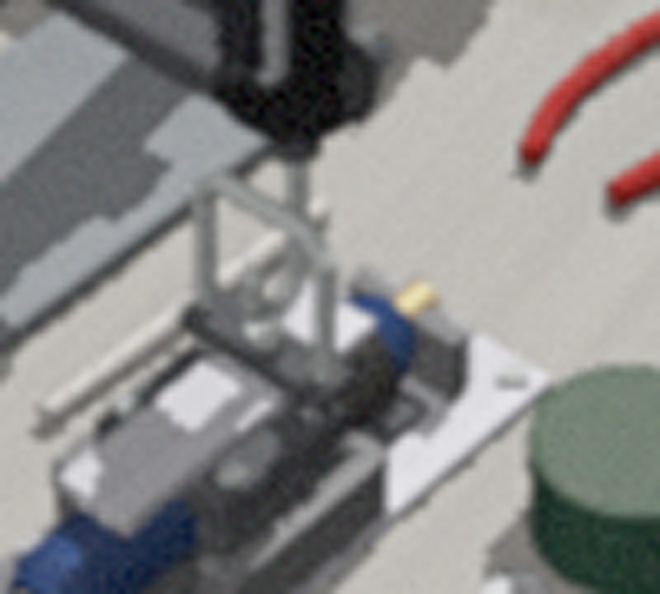

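{"op": "play_rows", "data": {
  "deltas": [0, 0, -3, 0, 0, 0, 0, 0, 0, -6, 0, 0, 0, 0, 0, 0, -8, 0, 0, 0, 0, 0, 0, -10, 0, 0, 0, 0, 0, 0, -10, 0, 0, 0, 0]
}}

```text
clock: 7.8
eef_pos: [491.8, 91.1, 202.6]
tool_rot: [-3.141, -0.0, -0.149]
force: [-0.1, 0.9, 5.9]
width: 23.5
gripper_force: 61.6
```

{"op": "play_rows", "data": {
  "deltas": [0, 0, -1, 0, 0, 0, 0, 0, 0, -2, 0, 0, 0, 0, 0, 0, -3, 0, 0, 0, 0, 0, 0, -3, 0, 0, 0, 0]
}}

```text
clock: 8.3
eef_pos: [491.8, 91.1, 205.5]
tool_rot: [-3.141, -0.0, -0.149]
force: [0.2, 1.8, 4.5]
width: 23.0
gripper_force: 61.6
```

{"op": "play_rows", "data": {
  "deltas": [0, 0, -1, 0, 0, 0, 0, 0, 0, -2, 0, 0, 0, 0, 0, 0, -3, 0, 0, 0, 0, 0, 0, -3, 0, 0, 0, 0]
}}

```text
clock: 8.8
eef_pos: [491.8, 91.1, 208.5]
tool_rot: [-3.141, -0.0, -0.149]
force: [-0.1, 0.8, 4.3]
width: 23.2
gripper_force: 61.6
```

{"op": "play_rows", "data": {
  "deltas": [0, 0, -1, 0, 0, 0, 0, 0, 0, -2, 0, 0, 0, 0, 0, 0, -3, 0, 0, 0, 0, 0, 0, -3, 0, 0, 0, 0]
}}

```text
clock: 9.3
eef_pos: [491.8, 91.1, 211.5]
tool_rot: [-3.141, -0.0, -0.149]
force: [0.2, -0.0, 5.2]
width: 23.2
gripper_force: 61.6
```

{"op": "play_rows", "data": {
  "deltas": [0, 0, -1, 0, 0, 0, 0, 0, 0, -2, 0, 0, 0, 0, 0, 0, -3, 0, 0, 0, 0, 0, 0, -3, 0, 0, 0, 0]
}}

```text
clock: 9.8
eef_pos: [491.8, 91.1, 214.5]
tool_rot: [-3.141, -0.0, -0.149]
force: [-1.1, 0.7, 5.0]
width: 23.2
gripper_force: 61.6
```

{"op": "play_rows", "data": {
  "deltas": [0, 0, -1, 0, 0, 0, 0, 0, 0, -2, 0, 0, 0, 0, 0, 0, -2, 0, 0, 0, 0]
}}

```text
clock: 10.18
eef_pos: [491.8, 91.1, 216.5]
tool_rot: [-3.141, -0.0, -0.149]
force: [-0.2, 1.6, 5.2]
width: 22.9
gripper_force: 61.6
```

{"op": "play_rows", "data": {
  "deltas": [0, 0, -1, 0, 0, 0, 0, 0, 0, -2, 0, 0, 0, 0, 0, 0, -2, 0, 0, 0, 0]
}}

```text
clock: 10.55
eef_pos: [491.8, 91.1, 218.5]
tool_rot: [-3.141, -0.0, -0.149]
force: [-1.1, 1.2, 5.7]
width: 23.4
gripper_force: 61.6
```

{"op": "play_rows", "data": {
  "deltas": [0, 0, -0.5, 0, 0, 0, 0, 0, 0, -1, 0, 0, 0, 0, 0, 0, -1, 0, 0, 0, 0]
}}

```text
clock: 10.92
eef_pos: [491.8, 91.1, 219.5]
tool_rot: [-3.141, -0.0, -0.149]
force: [0.2, 1.8, 4.9]
width: 23.0
gripper_force: 61.6
```

{"op": "play_rows", "data": {
  "deltas": [0, 0, -0.5, 0, 0, 0, 0, 0, 0, -1, 0, 0, 0, 0, 0, 0, -1, 0, 0, 0, 0]
}}

```text
clock: 11.3
eef_pos: [491.8, 91.1, 220.5]
tool_rot: [-3.141, -0.0, -0.149]
force: [0.2, 0.3, 5.4]
width: 23.3
gripper_force: 61.6
```

{"op": "play_rows", "data": {
  "deltas": [0, 0, -0.5, 0, 0, 0, 0, 0, 0, -0.5, 0, 0, 0, 0]
}}

```text
clock: 11.55
eef_pos: [491.8, 91.0, 220.9]
tool_rot: [-3.141, -0.0, -0.149]
force: [0.3, 0.4, 4.4]
width: 23.3
gripper_force: 61.6
```

{"op": "play_rows", "data": {
  "deltas": [0, 0, -0.5, 0, 0, 0, 0, 0, 0, -0.5, 0, 0, 0, 0]
}}

```text
clock: 11.8
eef_pos: [491.8, 91.0, 221.5]
tool_rot: [-3.141, -0.0, -0.149]
force: [-0.6, 0.8, 4.6]
width: 23.3
gripper_force: 61.6
```

{"op": "play_rows", "data": {
  "deltas": [0, 0, -0.5, 0, 0, 0, 0, 0, 0, -0.5, 0, 0, 0, 0]
}}

```text
clock: 12.05
eef_pos: [491.7, 90.9, 221.9]
tool_rot: [-3.141, -0.0, -0.149]
force: [-0.5, 2.1, 5.1]
width: 23.3
gripper_force: 61.6
```

{"op": "play_rows", "data": {
  "deltas": [0, 0, -0.5, 0, 0, 0, 0, 0, 0, -0.5, 0, 0, 0, 0]
}}

```text
clock: 12.3
eef_pos: [491.8, 90.9, 222.4]
tool_rot: [-3.141, -0.0, -0.149]
force: [-0.1, 0.6, 4.9]
width: 23.5
gripper_force: 61.6
```

{"op": "play_rows", "data": {
  "deltas": [0, 0, -0.5, 0, 0, 0, 0, 0, 0, -0.5, 0, 0, 0, 0]
}}

```text
clock: 12.55
eef_pos: [491.8, 90.9, 223.0]
tool_rot: [-3.141, -0.0, -0.149]
force: [-0.3, 1.1, 5.1]
width: 23.3
gripper_force: 61.6
```

{"op": "play_rows", "data": {
  "deltas": [0, 0, -0.5, 0, 0, 0, 0, 0, 0, -0.5, 0, 0, 0, 0]
}}

```text
clock: 12.8
eef_pos: [491.8, 90.9, 223.4]
tool_rot: [-3.141, -0.0, -0.149]
force: [0.1, 1.0, 4.5]
width: 23.3
gripper_force: 61.6
```

{"op": "play_rows", "data": {
  "deltas": [0, 0, -0.5, 0, 0, 0, 0, 0, 0, -0.5, 0, 0, 0, 0]
}}

```text
clock: 13.05
eef_pos: [491.7, 90.9, 223.9]
tool_rot: [-3.142, -0.0, -0.149]
force: [-0.0, 0.0, 5.3]
width: 23.4
gripper_force: 61.6
```

{"op": "play_rows", "data": {
  "deltas": [0, 0, -0.5, 0, 0, 0, 0, 0, 0, -0.5, 0, 0, 0, 0]
}}

```text
clock: 13.3
eef_pos: [491.8, 90.8, 224.4]
tool_rot: [-3.142, -0.0, -0.149]
force: [0.4, 0.0, 5.4]
width: 23.2
gripper_force: 61.6
```

{"op": "play_rows", "data": {
  "deltas": [0, 0, -0.5, 0, 0, 0, 0, 0, 0, -0.5, 0, 0, 0, 0]
}}

```text
clock: 13.55
eef_pos: [491.7, 90.9, 224.9]
tool_rot: [-3.141, -0.0, -0.149]
force: [0.4, 1.1, 5.9]
width: 23.6
gripper_force: 61.6
```

{"op": "play_rows", "data": {
  "deltas": [0, 0, -0.5, 0, 0, 0, 0, 0, 0, -0.5, 0, 0, 0, 0]
}}

```text
clock: 13.8
eef_pos: [491.7, 90.8, 225.4]
tool_rot: [-3.142, -0.0, -0.149]
force: [0.0, 0.8, 4.9]
width: 23.1
gripper_force: 61.6
```

{"op": "play_rows", "data": {
  "deltas": [0, 0, -0.5, 0, 0, 0, 0, 0, 0, -0.5, 0, 0, 0, 0]
}}

```text
clock: 14.05
eef_pos: [491.7, 90.8, 225.9]
tool_rot: [-3.142, -0.0, -0.149]
force: [0.1, 0.3, 4.9]
width: 23.3
gripper_force: 61.6
```

{"op": "play_rows", "data": {
  "deltas": [0, 0, -0.5, 0, 0, 0, 0, 0, 0, -0.5, 0, 0, 0, 0]
}}

```text
clock: 14.3
eef_pos: [491.7, 90.8, 226.4]
tool_rot: [-3.142, -0.0, -0.149]
force: [0.4, 0.0, 4.4]
width: 23.3
gripper_force: 61.6
```

{"op": "play_rows", "data": {
  "deltas": [0, 0, -0.5, 0, 0, 0, 0, 0, 0, -0.5, 0, 0, 0, 0]
}}

```text
clock: 14.55
eef_pos: [491.7, 90.8, 226.7]
tool_rot: [-3.142, -0.0, -0.149]
force: [1.0, -0.2, 3.2]
width: 23.0
gripper_force: 61.4
```

{"op": "play_rows", "data": {
  "deltas": [0, 0, 0, 0, 0, 0, 0, 0, 0, 0, 0, 0, 0, 0]
}}

```text
clock: 14.8
eef_pos: [491.7, 90.8, 226.8]
tool_rot: [-3.142, -0.0, -0.149]
force: [1.2, 0.4, 3.7]
width: 23.1
gripper_force: 61.4
```

{"op": "play_rows", "data": {
  "deltas": [0, 0, -0.3, 0, 0, 0, 0, 0, 0, -0.3, 0, 0, 0, 0]
}}

```text
clock: 15.05
eef_pos: [491.7, 90.9, 227.0]
tool_rot: [-3.142, -0.0, -0.149]
force: [1.4, 1.0, 0.8]
width: 23.5
gripper_force: 61.2
```

{"op": "play_rows", "data": {
  "deltas": [0, 0, 0, 0, 0, 0, 0.3, 0, 0, 0, 0, 0, 0, 0.4, 0, 0, 0, 0, 0, 0, 0.6, 0, 0, 0, 0, 0, 0, 0.8, 0, 0, 0, 0, 0, 0, 0.8]
}}

```text
clock: 15.68
eef_pos: [491.6, 90.8, 227.1]
tool_rot: [3.141, 0.0, -0.149]
force: [0.6, 0.5, 0.4]
width: 68.5
gripper_force: 0.0
```

Run:
```python
from h import *
s=read_state();print(s['eef_pos'],s['force'],s['width'])
a=get_image("scene")[:,:,::-1];cv2.imwrite("pics/s4.png",a)
b=cv2.imread("pics/s3.png");
# driver shift check: registration of driver body patch and grip against earlier frames
p=b[283:310,290:330]
for n in("s2","s3","s4"):
    i=cv2.imread(f"pics/{n}.png");r=cv2.matchTemplate(i[265:325,275:345],p,cv2.TM_CCOEFF_NORMED);print(n,cv2.minMaxLoc(r)[1::2])
```

```text
[491.57  90.79 227.09] [0.61 0.45 0.4 ] 68.500725240203
s2 (0.8759676814079285, (15, 18))
s3 (1.0, (15, 18))
s4 (0.9055442810058594, (15, 18))
```

{"op": "play_rows", "data": {
  "deltas": [0, 0, -5, 0, 0, 0, 0.8, 0, 0, -15, 0, 0, 0, 0.8, 0, 0, -35, 0, 0, 0, 0.8, 0, 0, -60, 0, 0, 0, 0.8, 0, 0, -90, 0, 0, 0, 0.8, 0, 0, -120, 0, 0, 0, 0.8, 0, 0, -140, 0, 0, 0, 0.8, 0, 0, -140, 0, 0, 0, 0.8]
}}

```text
clock: 16.73
eef_pos: [492.6, 91.1, 369.1]
tool_rot: [-3.14, -0.004, -0.149]
force: [0.7, 0.1, -0.3]
width: 68.2
gripper_force: 0.0
```

Run:
```python
from h import *
s=read_state();print(s['eef_pos'],s['force'],s['width'])
xs=np.array([.9897,-.1435,0]);ys=np.array([.1435,.9897,0])
for n in("scene","top"):
    a=get_image(n)[:,:,::-1];cv2.imwrite(f"pics/{n}5.png",a)
a=cv2.imread("pics/scene5.png");p=cv2.imread("pics/s3.png")[283:310,290:330]
print(cv2.minMaxLoc(cv2.matchTemplate(a[265:325,275:345],p,cv2.TM_CCOEFF_NORMED))[1::2])
# where the post/flange should be if caught (grip z 243) vs flown up (301)
def proj(q):
    c=camera_info("scene");v=np.linalg.inv(c["T"])@[*q,1];return v[0]/v[2]*c["fx"]+c["cx"],v[1]/v[2]*c["fy"]+c["cy"]
for z in(243,301):
    print(z,"posttop",proj((491.5,91,z+23)),"flange",proj((491.5,91,z-26)))
m=(a.max(2)<45).astype(np.uint8);m[:, 450:]=0
n,l,st,ce=cv2.connectedComponentsWithStats(m)
for i in range(1,n):
    if st[i,4]>60:print(st[i],ce[i])
```

```text
[492.56  91.1  369.07] [ 0.67  0.05 -0.33] 68.1574959423672
(0.9052925109863281, (15, 18))
243 posttop (np.float64(323.45394895698377), np.float64(198.00529697051752)) flange (np.float64(323.5806285820229), np.float64(217.38765237685746))
301 posttop (np.float64(323.2944685020128), np.float64(173.60431806282702)) flange (np.float64(323.4299021026554), np.float64(194.3260574964919))
[ 291   62   63   96 2740] [321.75 104.44]
[187 155  21  13 145] [197.3  161.05]
[312 197  24  33 451] [323.82 214.29]
```

```bash
python3 -c "
from cell import *
print(finish_job())"
```

```text
the job is handed in; nothing more can be done
None
```

The hook has caught the bail's bar and the driver carries the spring's pull. The gripper has let go and is clear above, the camera check shows the driver unmoved, and the job was handed in at about 17 s.

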